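# Stand up the tipped jar and hold its bayonet lid at half-turn

### The job

The square steel jar has fallen over in the jar rack: stand it upright in the rack among its neighbours and let go of it. Then set its black bayonet lid into its mouth, lugs down through the notches until the lid's rim sits on the jar, and turn it clockwise (from above) halfway, until the lid's bar points at the jar's two dotted corners; do not carry on towards the locking click. The lid is sprung and turns back if released, so finish while still gripping it there, and leave the other things standing where they are.

Things in the scene. Friction and masses are not known exactly. Their poses are not given: they have to be found in the camera images.
- jar: Square steel jar, flat sides, 52 x 52 x 100 mm, 0.3 to 0.45 kg, with a heavy foot (centre of mass about 20 mm up). Origin: centre of its underside; z runs from foot to open mouth. At the start it lies on a flat side in the rack, its z level along the rack's +x, its x straight down. Tipped up past about 45 degrees on its lower foot edge it rights itself.
- jar_mouth (a point): Centre of the jar's mouth, level with its top, 100 mm above its underside; axes as the jar's. Flange 5 mm thick, hole 37 mm across, two notches at the jar's +x and -x, 12 mm wide, reaching 23.5 mm from the axis. Small dots on top mark the corners (+x,-y) and (-x,+y), where the lid's bar points at half-turn.
- catch_ring (a joint): Sprung ring in the jar under the flange (rad). 0: its two pockets lie under the notches. The lid's lugs drop into them (2 mm play each side) and carry the ring; it grows as the lid turns clockwise from above. 0.785: half-turn, bar at the dotted corners; from 1.2 the lock clicks; 1.57: end. A spring (0.05 N m per rad) turns ring and lid back to 0, where it stops.
- lid: Black bayonet lid, about 0.09 kg, standing upright on its plug on the worktop. Origin: centre of the plug's underside; z up; lugs and grip bar lie along its x. Plug 34 mm across, 12.5 mm deep; above it a disc 50 mm across, 5 mm thick. A half turn of the lid makes no difference. To go in, its x must lie along the jar's x.
- lid_rim (a point): Centre of the underside of the lid's disc, 12.5 mm above the lid's origin; meets jar_mouth when the lid is seated. Below it, at the plug's foot, two lugs at the lid's +x and -x: 8 mm wide, 5 mm high (1 to 6 mm above the origin), reaching 22 mm from the axis.
- lid_grip (a point): Point on the lid's axis in its upright grip bar, 38 mm above the lid's origin: grip here, fingers closing along the lid's y. The bar is 46 mm long (along x), 12 mm thick, and stands from 17.5 mm (top of the disc) to 44.5 mm above the origin.
- rack: Fixed shallow aluminium channel on the worktop. Origin: centre of its underside; its x runs along the lane. Inside 360 mm long and 56 mm wide; floor 5 mm thick, side and end walls 4 mm thick with their tops 13 mm above the worktop. A jar standing in it has its underside 5 mm above the worktop and can twist at most about 5 degrees.
- spice_a: Spice jar with black cap, 44 mm across, 99 mm high, standing loose in one end of the rack. Origin: centre of its underside. Leave it.
- spice_b: The other such spice jar, 44 mm across, 99 mm high, standing loose in the other end of the rack. Origin: centre of its underside. Leave it.
- garlic: Garlic bulb, about 50 mm, loose on the worktop. Leave it.
- ramekin_a: White ramekin, 69 mm across, 34 mm high, loose on the worktop. Leave it.
- ramekin_b: Brown ramekin, 69 mm across, 34 mm high, loose on the worktop. Leave it.
- tin_b: Steel tin, 86 mm across, 40 mm high, loose on the worktop. Leave it.
There are look-alikes about, which are no part of the job. What is shaped like the jar but purple is not meant.

How it is judged:
On the way, in this order (a step that is already met when the one before it is completed fails the run):
1. the jar stands upright in the rack and is let go (angle between jar's own z axis and vertical below 0.08 rad and z of jar in the frame of rack between 0 and 0.01 m and y of jar in the frame of rack between -0.008 and 0.008 m and x of jar in the frame of rack between -0.16 and 0.16 m and z of jar_mouth in the frame of rack above 0.095 m and contact force between the fingers and jar below 0.1 N and linear speed of jar below 0.02 m/s), for 0.3 s.
2. the lid sits fully down in the jar's mouth, not yet turned (angle between jar's own z axis and vertical below 0.08 rad and z of jar in the frame of rack between 0 and 0.01 m and y of jar in the frame of rack between -0.008 and 0.008 m and x of jar in the frame of rack between -0.16 and 0.16 m and z of jar_mouth in the frame of rack above 0.095 m and z of lid_rim in the frame of jar_mouth between -0.003 and 0.003 m and horizontal distance between lid_rim and jar_mouth below 0.004 m and angle between the z axis of lid and the z axis of jar, either way round below 0.08 rad and value of joint catch_ring below 0.35 rad), for 0.1 s.
At the end, for the whole second after the job is handed in: The jar stands upright in the rack (tilt under 0.08 rad) with the lid seated in its mouth (rim within 3 mm of the jar's top, 4 mm of its axis), turned clockwise to half-turn (catch ring 0.60 to 0.97 rad), at rest and still gripped by the fingers (angle between jar's own z axis and vertical below 0.08 rad and z of jar in the frame of rack between 0 and 0.01 m and y of jar in the frame of rack between -0.008 and 0.008 m and x of jar in the frame of rack between -0.16 and 0.16 m and z of jar_mouth in the frame of rack above 0.095 m and z of lid_rim in the frame of jar_mouth between -0.003 and 0.003 m and horizontal distance between lid_rim and jar_mouth below 0.004 m and angle between the z axis of lid and the z axis of jar, either way round below 0.08 rad and value of joint catch_ring between 0.6 and 0.97 rad and angle between the x axis of lid and the x axis of jar, either way round between 0.5 and 1.07 rad and contact force between the fingers and lid above 1 N and contact force between the fingers and jar below 0.5 N and angular speed of lid below 0.15 rad/s and linear speed of lid below 0.02 m/s); the arm keeps its last pose, push and grip.
It fails at once if the lid is turned on to the locking click (value of joint catch_ring above 1.2 rad).
It fails at once if a spice jar is knocked over or shifted more than 3 cm (distance of any of spice_a, spice_b from where it was at the start of the episode above 0.03 m or angle between any of spice_a, spice_b's own z axis and vertical above 0.4 rad).
It fails at once if the garlic, a ramekin or the tin is knocked over or shifted more than 3 cm (distance of any of garlic, ramekin_a, ramekin_b, tin_b from where it was at the start of the episode above 0.03 m or angle between any of ramekin_a, ramekin_b, tin_b's own z axis and vertical above 0.4 rad).
It also fails if it takes over 58 s, if anything falls off the work surface, if the arm or the gripper's body presses on something with over 40 N, if the wrist force passes 120 N, or if a joint passes its speed limit or range.

### The arm

A 7-joint arm with a two-finger parallel gripper is mounted at the origin on a cart in front of the work surface, level with it; the furniture and walls round the work are solid. World frame = base frame: x ahead of the robot, y to its left, z up, the work surface at z = 0. Lengths are in m, angles in rad, forces in N, time in s.
With the tool pointing down it reaches from about 0.425 to 0.925 m from the base axis. Payload 6.8 kg.
Tool frame: the origin (TCP) lies on the front face of the gripper's body, between the roots of the fingers; the fingertips stand 73 mm ahead of it and the grasp point (between the pads) lies 54 mm ahead of it (env.nose_length is the distance from the TCP to the fingertips, in m); z points along the fingers, y is the direction in which the jaws open and shut (so a half turn about z gives the same grasp; the last joint's range is limited). The gripper opens to 85 mm and grips with 20 to 120 N. Pads are 22 mm wide; open, the fingers measure 114 mm over their backs; the gripper's body (76 mm by 85 mm) begins 54 mm behind the grasp point. The pads swing forward as they close: fully open they stand 13 mm farther back than shut.
Start: joints at [-1.438, 0.477, 0.022, 1.555, -0.011, 1.109, -0.083], TCP at [0.161, 0.656, 0.304] pointing down, gripper open.
Joint ranges: [-2.96, 2.96], [-0.34, 2.1], [-1.41, 1.46], [0.24, 2.44], [-1.37, 4.51], [0.17, 1.92], [-2.96, 2.96]. Speed limits (rad/s): [2.39, 2.39, 3.14, 3.14, 3.14, 3.14, 3.14].

### API

Orientations are given as a unit quaternion [w, x, y, z].
In Python, from cell import env, kin, camera, calibration, job gives the robot as it stands. The module is installed in compiled form; this text tells all that it offers. Calls block until the motion is done:
- env.reach(position, orientation): joint-space move of the TCP to a pose.
- env.movel(position, velocity=0.15, rot=None, stop_force=None): straight line of the TCP; rot=None keeps the orientation; velocity is the mean speed in m/s. With stop_force (N) it stops when the force on the tool has changed by that much, and returns True; else False.
- env.goto_joints(angles): joint-space move.
- env.grip(opening, f_grip=None): finger opening in m; f_grip is the grip in N (None keeps the last); returns when the fingers have stopped.
- env.dwell(seconds).
- kin.inverse_kinematics(position, orientation): joint angles nearest the present ones, or None.
- env.get_state(): the state.
- camera(name): name is "scene" or "top" or "wrist"; returns (picture, depth): 400x640x3 uint8, blue, green, red; 400x640 float32, m along the optical axis (not along the pixel's ray), 0 where there is no reading.
- calibration(name): a dict with "fx", "fy", "cx", "cy" (pixels), "rvec" (rotation vector, rad) and "tvec" (3), from world to camera coordinates, as OpenCV has them. Camera axes: x right, y down, z forward; pixel columns grow to the right and rows downward; lengths in m; the calibration is good to about 2 mm. A picture is of the moment at which its call begins: read the wrist's pose just before it. calibration takes no time and is no camera call; for the wrist camera it gives the pose at the moment of the call.
A pose or a line that the arm cannot do raises env.PlanningError and nothing moves.
- job.job_done(): hands the job in, once; it reports no verdict.
The state is a dict: "time": time; "qpos": joint angles; "joint_velocities": joint speeds; "joint_torque": joint torques, N m; "tcp_pos": TCP position; "orientation": TCP orientation; "force": force on the tool from outside, world axes, zero at the start; "torque": the same for the moment, N m; "opening": finger opening in m.
Only numpy, scipy, OpenCV 4.12 (cv2) and the standard library are available. Lean on these libraries where they do the work, as an engineer would, in place of code of your own. Each camera call takes 0.05 s, during which the arm holds its last target.

## Working session

There is one attempt and no reset: what is moved stays moved. The work goes in short steps, each a Python script; the robot and the scene stay as the last script left them, time stands still between calls to the robot, and variables do not carry over. Pictures are saved under pics/ and viewed, and the job is handed in when it is done.

```bash
mkdir -p pics; cat > h.py <<'E'
from cell import env,kin,camera,calibration,job
import numpy as np,cv2
from scipy.spatial.transform import Rotation as R
def snap(n,f):
    c=calibration(n); p,d=camera(n); cv2.imwrite('pics/'+f+'.png',p); np.savez('pics/'+f+'.npz',p=p,d=d,**{k:np.array(v) for k,v in c.items()}); return p,d,c
def load(f):
    z=np.load('pics/'+f+'.npz'); return z['p'],z['d'],{k:z[k] for k in ['fx','fy','cx','cy','rvec','tvec']}
def unproj(c,u,v,d):
    Rm=cv2.Rodrigues(np.array(c['rvec'],float))[0]; u=np.asarray(u,float);v=np.asarray(v,float)
    pc=np.stack([(u-c['cx'])/c['fx']*d,(v-c['cy'])/c['fy']*d,d*np.ones_like(u)],-1)
    return (pc-np.array(c['tvec']).ravel())@Rm
def ray(c,u,v,z):
    Rm=cv2.Rodrigues(np.array(c['rvec'],float))[0]; u=np.asarray(u,float);v=np.asarray(v,float)
    o=-Rm.T@np.array(c['tvec']).ravel()
    dr=np.stack([(u-c['cx'])/c['fx'],(v-c['cy'])/c['fy'],np.ones_like(u)],-1)@Rm
    return o+dr*((z-o[2])/dr[...,2])[...,None]
def proj(c,P):
    K=np.array([[c['fx'],0,c['cx']],[0,c['fy'],c['cy']],[0,0,1]],float)
    return cv2.projectPoints(np.array(P,float).reshape(-1,1,3),np.array(c['rvec'],float),np.array(c['tvec'],float),K,None)[0].reshape(-1,2)
E
python3 - <<'E'
from h import *
for n in ['scene','top','wrist']: 
    c=snap(n,n+'0')[2]; print(n,{k:np.round(v,3).tolist() for k,v in c.items()})
s=env.get_state();print(s)
E
```

```text
scene {'fx': 441.954, 'fy': 441.954, 'cx': 313.069, 'cy': 200.762, 'rvec': [1.899, -0.737, 0.439], 'tvec': [-0.442, 0.228, 1.071]}
top {'fx': 497.222, 'fy': 497.222, 'cx': 322.593, 'cy': 202.038, 'rvec': [2.06, -2.171, 0.226], 'tvec': [-0.02, 0.566, 1.301]}
wrist {'fx': 276.505, 'fy': 276.505, 'cx': 319.192, 'cy': 202.941, 'rvec': [-2.258, -1.77, -0.292], 'tvec': [-0.674, -0.042, 0.379]}
{'time': 0.15, 'qpos': array([-1.43809538,  0.47767623,  0.02235628,  1.5561789 , -0.01150613,
        1.10926984, -0.08311305]), 'joint_velocities': array([-0.00269269, -0.00186887, -0.00097236, -0.00125706,  0.00015825,
        0.00087539,  0.00190973]), 'joint_torque': array([ 2.87129820e-03, -5.96919179e+01,  1.61006659e+00, -2.81486696e+01,
        1.26213554e-02,  6.49552137e-03, -1.62641288e-05]), 'tcp_pos': array([0.16089678, 0.65520558, 0.30312408]), 'orientation': array([-3.52440774e-05,  1.20112777e-01,  9.92760005e-01, -7.01142862e-04]), 'force': array([-0.81573211, -0.29382877, -0.22894166]), 'torque': array([0.00709757, 0.02243008, 0.00503963]), 'opening': 0.08518036435550025}
```

View pics/scene0.png

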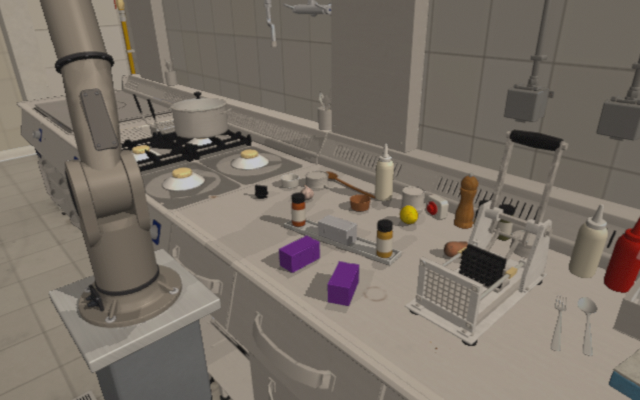

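View pics/top0.png

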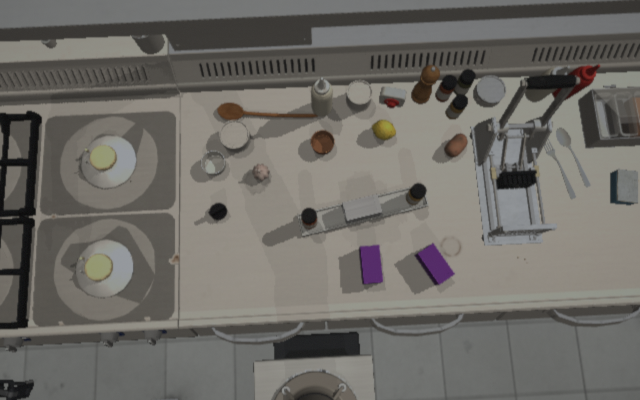

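View pics/wrist0.png

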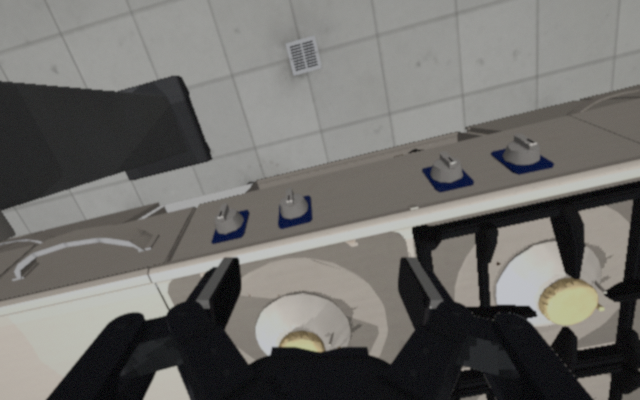

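Candidates in the top view:
- **Jar:** grey jar in the rack at (363,208). The purple look-alikes at (371,265) and (435,264) are excluded.
- **Lid:** black thing at (218,212). The black spice caps at (309,217) and (417,193), and the black-topped bottles near (455,90), are not lids.

I choose the jar at (363,208) and the lid at (218,212), and check both in a close crop.

```bash
python3 - <<'E'
from h import *
p,d,c=load('top0')
a=cv2.resize(p[180:240,190:440],None,fx=3.2,fy=3.2,interpolation=3)
q,dd,cs=load('scene0')
b=cv2.resize(q[165:275,240:410],None,fx=3.2,fy=3.2,interpolation=3)
o=np.zeros((a.shape[0]+b.shape[0],800,3),np.uint8);o[:a.shape[0],:a.shape[1]]=a;o[a.shape[0]:,:b.shape[1]]=b
cv2.imwrite('pics/crop0.png',o)
# depth heights
for u,v in [(363,208),(345,215),(380,203),(218,212),(309,217),(417,193),(371,265),(330,225),(400,205),(250,240)]:
    print(u,v,d[v,u],unproj(c,u,v,d[v,u]).round(4))
E
```

```text
363 208 1.3603603 [ 0.5422 -0.1592  0.0543]
345 215 1.3509812 [ 0.5244 -0.1085  0.0596]
380 203 1.4075 [ 0.5624 -0.2124  0.011 ]
218 212 1.3803838 [0.5562 0.2415 0.0318]
309 217 1.2998474 [ 0.5152 -0.0114  0.1087]
417 193 0.0 [ 0.2864 -0.033   1.3891]
371 265 1.3401451 [ 0.3871 -0.171   0.0428]
330 225 1.4007689 [ 0.5079 -0.0677  0.0047]
400 205 1.4054532 [ 0.5535 -0.2683  0.012 ]
250 240 1.3937417 [0.4774 0.1586 0.0028]
```

View pics/crop0.png

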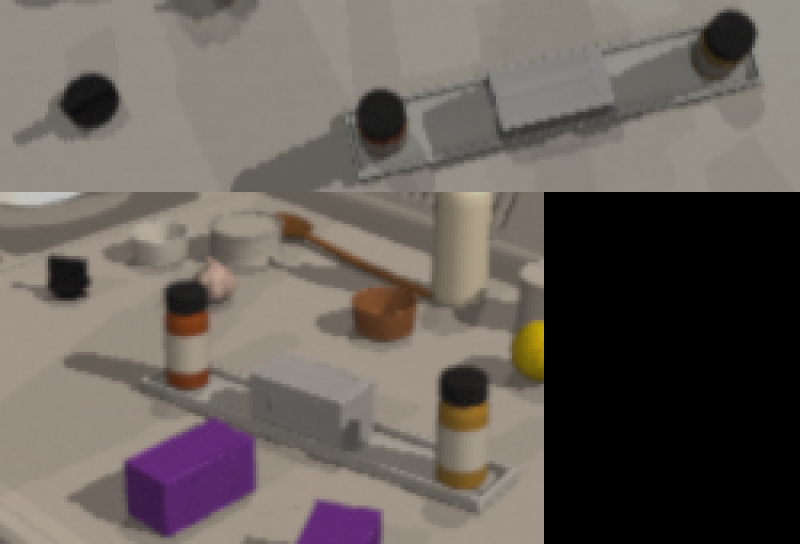

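The crop shows the grey jar lying with its mouth and notch towards the right end, lower right in the scene view. The lid's bar is visible at (218,212). Next I take close-ups with the wrist camera.

```bash
python3 - <<'E'
from h import *
p,d,c=load('top0')
a,b=ray(c,302,236,.013),ray(c,427,205,.013); print(a,b)
x=(b-a)/np.linalg.norm(b-a); th=np.arctan2(x[1],x[0]); print(th)
# tool down, tool y along rack y, tool x = +-
for s in (1,-1):
    Rm=np.column_stack([s*x,np.cross([0,0,-1],s*x),[0,0,-1]])
    q=R.from_matrix(Rm).as_quat(scalar_first=True)
    print(s,kin.inverse_kinematics([.53,-.14,.33],q))
E
```

```text
[0.47963771 0.01219778 0.013     ] [ 0.54931629 -0.34427222  0.013     ]
-1.3777619403315373
1 [-0.77797461  0.52337117  1.29202879  1.88156978 -0.55064672  1.16385284
 -2.23649436]
-1 [-0.61372147  0.34920033  0.96742257  1.87522269 -0.32423563  1.08504773
  0.67298633]
```

```bash
python3 - <<'E'
from h import *
s=env.get_state(); r=np.hypot(*s['tcp_pos'][:2]); R0=R.from_quat(s['orientation'],scalar_first=True)
az0=np.arctan2(s['tcp_pos'][1],s['tcp_pos'][0])
print(R0.as_matrix().round(2))
for az in (1.0,.5,0,-.26):
    RR=R.from_euler('z',az-az0)*R0
    print(az,kin.inverse_kinematics([.6*np.cos(az),.6*np.sin(az),.33],RR.as_quat(scalar_first=True)))
E
```

```text
[[-0.97  0.24 -0.  ]
 [ 0.24  0.97 -0.  ]
 [-0.   -0.   -1.  ]]
1.0 [-1.21470752  0.33091007  0.14161043  1.71946731 -0.05159237  1.0962412
 -0.0570349 ]
0.5 [-0.91257404  0.34407385  0.39847855  1.73300101 -0.14768573  1.09549888
  0.03291292]
0 [-0.66830496  0.40212943  0.75401274  1.74875943 -0.30321619  1.11244085
  0.18232129]
-0.26 [-0.54187845  0.47223174  0.96956007  1.75587403 -0.42481299  1.14219032
  0.29896585]
```

```bash
python3 - <<'E'
from h import *
env.goto_joints([0.16,.35,0,1.72,0,1.1,0.4])
s=env.get_state(); print(s['time'],s['tcp_pos'],R.from_quat(s['orientation'],scalar_first=True).as_matrix().round(2))
th=-1.3778; x=np.array([np.cos(th),np.sin(th),0])
Rm=np.column_stack([-x,np.cross([0,0,-1],-x),[0,0,-1]])
q=R.from_matrix(Rm).as_quat(scalar_first=True)
print(kin.inverse_kinematics([.50,-.14,.33],q))
env.reach([.50,-.14,.33],q)
snap('wrist','w1'); snap('top','t1'); print(env.get_state()['time'])
E
```

```text
3.3333 [ 0.57619801 -0.15497079  0.31545573] [[-0.24  0.97 -0.03]
 [ 0.97  0.24  0.  ]
 [ 0.01 -0.03 -1.  ]]
[ 1.53889028e-01  1.95197625e-01 -1.21794456e-03  1.89407289e+00
  2.71977196e-04  1.05232230e+00  3.45555760e-01]
3.8417
```

View pics/w1.png

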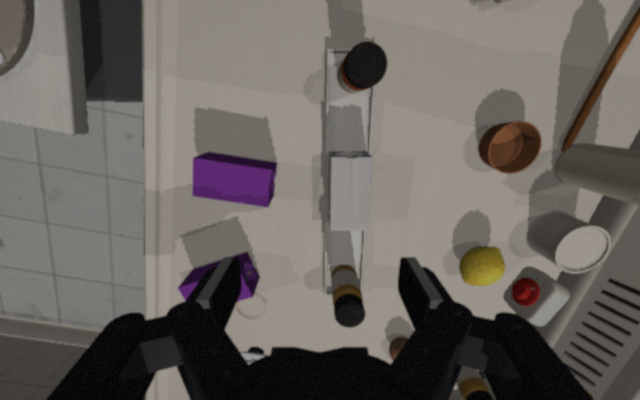

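```bash
python3 - <<'E'
from h import *
for f in ('w1','t1','top0'):
    p,d,c=load(f)
    v,u=np.mgrid[0:400,0:640]; P=unproj(c,u,v,d); ok=d>0
    tb=ok&(abs(P[...,0]-.45)<.03)&(abs(P[...,1]-.1)<.03); print(f,'table z',np.median(P[tb][:,2]) if tb.any() else None)
    m=ok&(abs(P[...,2]-.057)<.012)&(abs(P[...,0]-.53)<.06)&(abs(P[...,1]+.15)<.09)
    n,l,st,_=cv2.connectedComponentsWithStats(m.astype(np.uint8)); k=1+np.argmax(st[1:,4]); m=l==k
    Q=P[m]; r=cv2.minAreaRect(Q[:,:2].astype(np.float32)); print(' jar top',m.sum(),r,np.median(Q[:,2]),Q[:,:2].mean(0))
    # spice caps
    for nm,cx,cy in (('a',.515,-.011),('b',.56,-.31)):
        m=ok&(P[...,2]>.09)&(P[...,2]<.12)&(np.hypot(P[...,0]-cx,P[...,1]-cy)<.05)
        if m.sum()>5: Q=P[m]; print(' ',nm,m.sum(),cv2.minEnclosingCircle(Q[:,:2].astype(np.float32)),np.median(Q[:,2]))
    m=ok&(P[...,2]>.025)&(P[...,2]<.06)&(np.hypot(P[...,0]-.556,P[...,1]-.2415)<.05)
    if m.sum()>5: Q=P[m]; print(' lid',m.sum(),cv2.minEnclosingCircle(Q[:,:2].astype(np.float32)),cv2.minAreaRect(Q[:,:2].astype(np.float32)),np.median(Q[:,2]))
p,d,c=load('w1'); cv2.imwrite('pics/w1c.png',cv2.resize(p[30:330,280:420],None,fx=2,fy=2,interpolation=3))
E
```

```text
w1 table z None
 jar top 2964 ((0.5448728799819946, -0.15335817635059357), (0.05215403810143471, 0.10052467882633209), 10.777099609375) 0.05529270471655329 [ 0.54417662 -0.15112126]
  a 1571 ((0.521909236907959, -0.008735482580959797), 0.020639708265662193) 0.10214414844993981
  b 764 ((0.5741812586784363, -0.3017286956310272), 0.02083134837448597) 0.10155881686571452
t1 table z 9.57762259386748e-05
 jar top 120 ((0.5362218022346497, -0.11239045113325119), (0.05415402352809906, 0.01956219971179962), 0.23189951479434967) 0.057204426495466386 [ 0.53770713 -0.11416413]
  a 200 ((0.5210285186767578, -0.010110801085829735), 0.020916974171996117) 0.10397155543663747
  b 195 ((0.5722615718841553, -0.3037317097187042), 0.021082665771245956) 0.10456598322371494
 lid 101 ((0.5600723028182983, 0.2448323369026184), 0.023421835154294968) ((0.5597444176673889, 0.24467676877975464), (0.012669350020587444, 0.046252794563770294), 25.37839698791504) 0.04305301419169361
top0 table z 0.0004488665903653664
 jar top 708 ((0.5437233448028564, -0.15556243062019348), (0.05327985808253288, 0.10157734900712967), 11.226249694824219) 0.057751793875048904 [ 0.54275348 -0.15541336]
  a 199 ((0.520647406578064, -0.010346794500946999), 0.0205868910998106) 0.10372456176094687
  b 190 ((0.5718347430229187, -0.3041394054889679), 0.020617470145225525) 0.10435023364162356
 lid 100 ((0.5592122673988342, 0.2444167137145996), 0.023541081696748734) ((0.5607908964157104, 0.24496425688266754), (0.016773922368884087, 0.04567316919565201), 32.70639419555664) 0.043727026042310047
```

View pics/w1c.png

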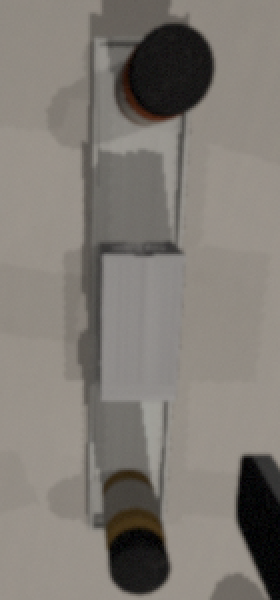

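```bash
python3 - <<'E'
from h import *
p,d,c=load('w1'); Rm=cv2.Rodrigues(c['rvec'])[0]; print('cam',-Rm.T@c['tvec'],Rm[2])
a=cv2.resize(p[140:240,310:390],None,fx=5,fy=5,interpolation=3)
q,_,_=load('scene0'); b=cv2.resize(q[210:250,310:365],None,fx=7,fy=7,interpolation=3)
o=np.zeros((500,800,3),np.uint8);o[:a.shape[0],:a.shape[1]]=a;o[:b.shape[0],410:410+b.shape[1]]=b
cv2.imwrite('pics/c2.png',o)
v,u=np.mgrid[0:400,0:640]; P=unproj(c,u,v,d)
for r in range(144,162,2): print(r,P[r,340:366:4,2].round(3),P[r,352].round(3))
E
```

```text
cam [ 0.48453533 -0.05841577  0.39940244] [ 0.06301181 -0.31501667 -0.94699208]
144 [0.003 0.003 0.003 0.003 0.004 0.004 0.003] [ 0.539 -0.095  0.003]
146 [0.003 0.003 0.003 0.003 0.003 0.003 0.004] [ 0.54  -0.098  0.003]
148 [0.003 0.003 0.004 0.003 0.002 0.003 0.003] [ 0.541 -0.101  0.003]
150 [0.004 0.003 0.004 0.003 0.004 0.002 0.007] [ 0.541 -0.103  0.003]
152 [0.014 0.01  0.006 0.005 0.013 0.019 0.019] [ 0.542 -0.106  0.005]
154 [0.016 0.005 0.006 0.006 0.013 0.019 0.034] [ 0.542 -0.108  0.006]
156 [0.053 0.053 0.007 0.006 0.049 0.053 0.053] [ 0.543 -0.111  0.006]
158 [0.055 0.056 0.055 0.055 0.055 0.055 0.055] [ 0.536 -0.107  0.055]
160 [0.056 0.057 0.055 0.057 0.056 0.057 0.056] [ 0.537 -0.109  0.057]
```

View pics/c2.png

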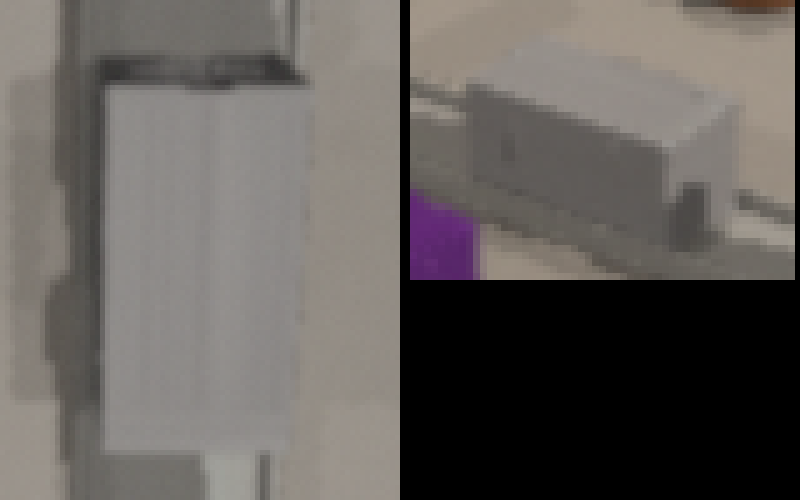

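The wrist view shows a notch at the top centre of the red-jar end face, near (352,154) in the wrist picture. The patch at the gold end in the scene view may only be a shadow, so I take one oblique look to settle which end is the mouth.

```bash
python3 - <<'E'
from h import *
q=env.get_state()['orientation']
env.movel([.47,.05,.27],velocity=.3)
snap('wrist','w2'); print(env.get_state()['time'])
p,d,c=load('w2'); u,v=proj(c,[[.535,-.105,.03]])[0]; print(u,v)
u,v=int(u),int(v); cv2.imwrite('pics/w2c.png',cv2.resize(p[max(0,v-60):v+60,max(0,u-80):u+80],None,fx=5,fy=5,interpolation=3))
E
```

```text
4.7167
343.63905746341726 302.3693089465137
```

View pics/w2c.png

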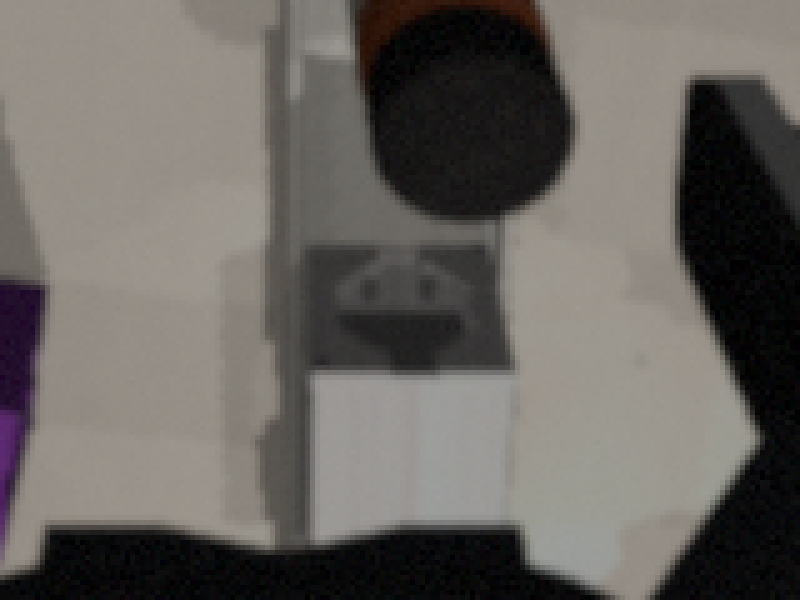

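Confirmed: the mouth, with its round hole and notches, faces spice_a at around (410,310) in the crop. So rack +x points at about 101°. I check IK for the lean path.

```bash
cat >> h.py <<'E'
TH=np.deg2rad(101.0); U=np.array([np.cos(TH),np.sin(TH),0]); N=np.array([-np.sin(TH),np.cos(TH),0]); Z=np.array([0,0,1.])
RC=np.array([.5455,-.160,0])
def rp(x,y,z): return RC+U*x+N*y+Z*z
def lean(a):
    a=np.deg2rad(a); tz=-np.cos(a)*Z-np.sin(a)*U; ty=-N; tx=np.cross(ty,tz)
    return R.from_matrix(np.column_stack([tx,ty,tz])),tz
def pose(g,a,off=.051):
    r,tz=lean(a); return g-off*tz, r.as_quat(scalar_first=True)
E
python3 - <<'E'
from h import *
for g,a in [((.034,0,.15),12),((.034,0,.043),12),((.034,0,.08),-20),((.036,0,.13),-40),((.037,0,.13),-50),((.037,0,.085),-55),((.037,0,.085),-60),((.037,0,.085),-70),((.037,0,.085),-78)]:
    p,q=pose(rp(*g),a); j=kin.inverse_kinematics(p,q); print(g,a,None if j is None else j.round(2))
E
```

```text
(0.034, 0, 0.15) 12 [-0.01  0.38  0.01  2.    0.3   0.74 -0.02]
(0.034, 0, 0.043) 12 [-0.05  0.56  0.07  2.05  0.35  0.52 -0.11]
(0.034, 0, 0.08) -20 [ 0.33  0.6  -0.06  1.86 -0.36  0.88  0.73]
(0.036, 0, 0.13) -40 [ 0.46  0.67 -0.07  1.73 -0.56  1.23  0.91]
(0.037, 0, 0.13) -50 [ 0.5   0.75 -0.07  1.67 -0.64  1.37  0.98]
(0.037, 0, 0.085) -55 [ 0.54  0.86 -0.1   1.64 -0.66  1.38  1.03]
(0.037, 0, 0.085) -60 [ 0.56  0.9  -0.1   1.61 -0.68  1.44  1.05]
(0.037, 0, 0.085) -70 [ 0.61  1.   -0.15  1.55 -0.72  1.57  1.06]
(0.037, 0, 0.085) -78 [ 0.64  1.07 -0.18  1.51 -0.75  1.66  1.06]
```

```bash
python3 - <<'E'
from h import *
p,q=pose(rp(.034,0,.16),13); env.reach(p,q)
p,q=pose(rp(.034,0,.047),13); print(env.movel(p,velocity=.12,stop_force=15))
s=env.get_state(); print(s['tcp_pos']-p,s['force'])
env.grip(.045,f_grip=60); s=env.get_state(); print(s['opening'],s['force'],s['time'])
snap('wrist','w3');snap('scene','s3')
E
```

```text
False
[4.83921384e-04 1.36867840e-05 6.69738460e-04] [ 0.85521061  0.26099087 -0.01561019]
0.05096210482156555 [-0.72740038  1.43503936  5.96135667] 7.0417
```

View pics/w3.png

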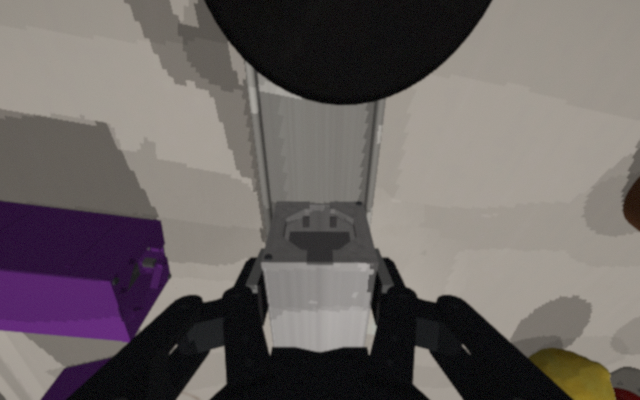

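View pics/s3.png

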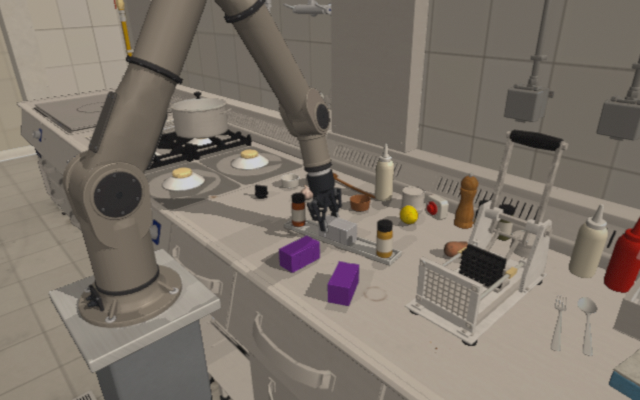

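```bash
cat >> h.py <<'E'
def gfor(phi,px,pz):
    f=np.deg2rad(phi); jz=np.array([np.cos(f),0,np.sin(f)]); jx=np.array([np.sin(f),0,-np.cos(f)])
    g=np.array([px,0,pz])+.078*jz-.042*jx
    return rp(*g)
E
python3 - <<'E'
from h import *
a0=13
p,q=pose(rp(.034,0,.085),a0); env.movel(p,velocity=.12)
for phi,px,pz in [(20,-.02,.035),(40,.025,.03),(55,.055,.03),(70,.076,.025)]:
    p,q=pose(gfor(phi,px,pz),a0-phi); 
    cur=env.get_state(); d=np.linalg.norm(p-cur['tcp_pos']); ang=(R.from_quat(q,scalar_first=True)*R.from_quat(cur['orientation'],scalar_first=True).inv()).magnitude()
    T=max(ang/.8,d/.15); env.movel(p,velocity=d/T,rot=q); s=env.get_state(); print(phi,s['time'],s['opening'],s['force'].round(1))
snap('wrist','w4');snap('scene','s4')
E
```

```text
20 8.2083 0.05098541958288322 [ 0.9  0.3 -3. ]
40 8.7333 0.050992045283680586 [-0.5 -0.3 -2.9]
55 9.15 0.051042549531932976 [ 0.3 -0.3 -2.6]
70 9.625 0.050864555405497794 [ 0.   0.2 -2.6]
```

View pics/w4.png

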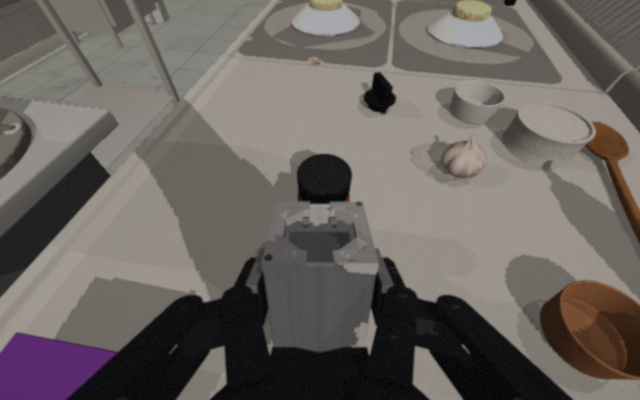

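```bash
python3 - <<'E'
from h import *
p,d,c=load('s4'); cv2.imwrite('pics/s4c.png',cv2.resize(p[130:280,250:420],None,fx=4,fy=4,interpolation=3))
E
```

```text
(no output)
```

View pics/s4c.png

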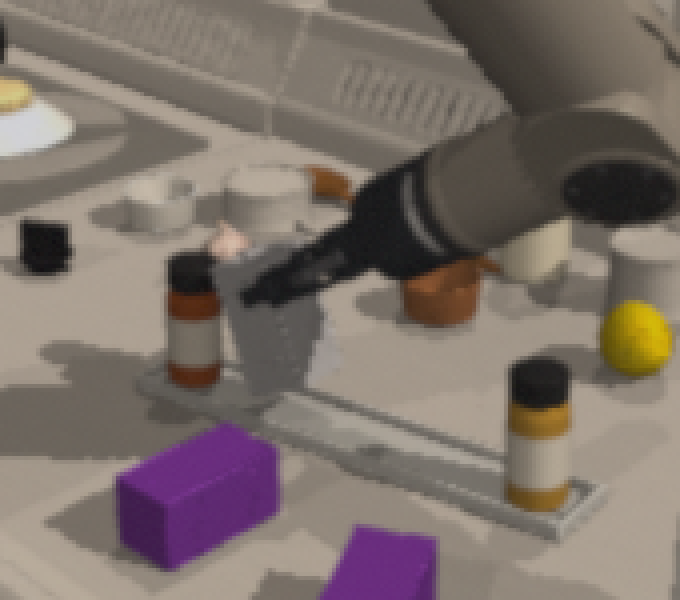

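```bash
python3 - <<'E'
from h import *
a0=13
p,q=pose(gfor(75,.070,.014),a0-75); env.movel(p,velocity=.03,rot=q)
p,q=pose(gfor(75,.070,-.002),a0-75); r=env.movel(p,velocity=.03,stop_force=5); s=env.get_state(); print(r,s['tcp_pos']-p,s['force'].round(1),s['time'])
snap('wrist','w5')
env.grip(.085)
s=env.get_state(); print(s['opening'],s['force'].round(1),s['time'])
snap('wrist','w6');snap('scene','s6')
p,d,c=load('s6'); cv2.imwrite('pics/s6c.png',cv2.resize(p[130:280,250:420],None,fx=4,fy=4,interpolation=3))
E
```

```text
True [0.0001199  0.00035675 0.00752056] [ 0.3 -0.8  3. ] 11.0167
0.08516880442745905 [0.6 1.  0.1] 11.5
```

View pics/w6.png

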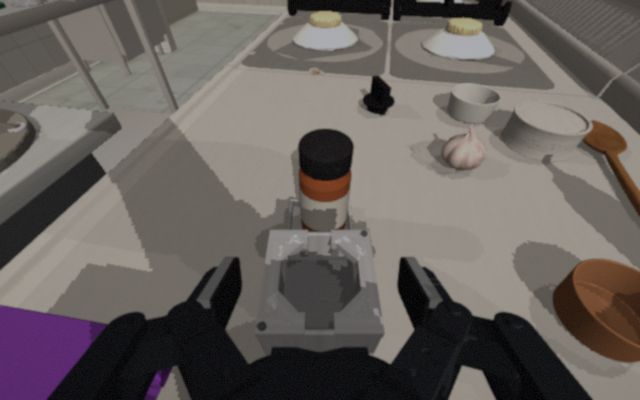

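View pics/s6c.png

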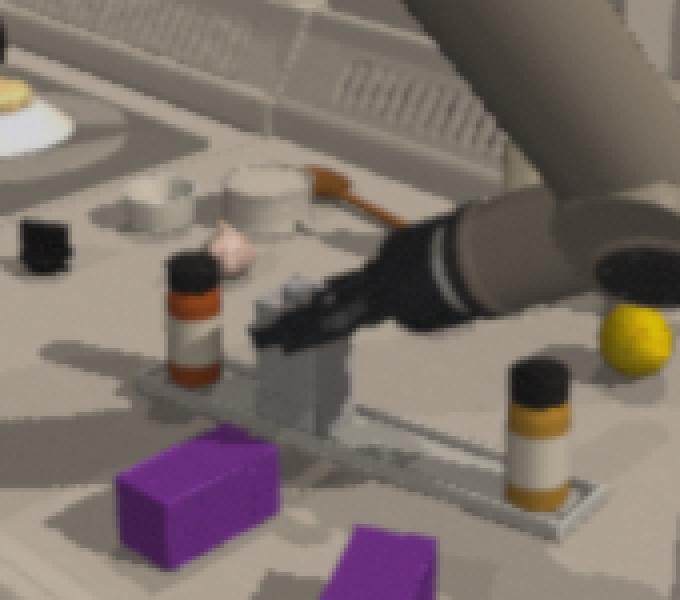

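The jar stands upright among its neighbours, with its mouth at (320,285) in the wrist picture. I retreat and measure it from above.

```bash
python3 - <<'E'
from h import *
s=env.get_state(); tz=lean(13-75)[1]
env.movel(s['tcp_pos']-.05*tz+np.array([0,0,.03]),velocity=.15)
p,q=pose(rp(-.03,0,.25),0); env.reach(p,q)
env.dwell(.15)
s=env.get_state(); print(s['time'],s['tcp_pos'])
snap('wrist','w7');snap('top','t7')
for f in ('w7','t7'):
    p,d,c=load(f); v,u=np.mgrid[0:400,0:640]; P=unproj(c,u,v,d); J=rp(.05,0,0)
    m=(d>0)&(abs(P[...,2]-.105)<.008)&(np.hypot(P[...,0]-J[0],P[...,1]-J[1])<.045)
    Q=P[m]; r=cv2.minAreaRect(Q[:,:2].astype(np.float32)); ctr=np.array([*r[0],0])-RC
    print(f,m.sum(),r,np.median(Q[:,2]),'rack',ctr@U,ctr@N)
p,d,c=load('w7'); u,v=proj(c,[rp(.05,0,.105)])[0].astype(int); print(u,v)
cv2.imwrite('pics/w7c.png',cv2.resize(p[v-50:v+50,u-60:u+60],None,fx=6,fy=6,interpolation=3))
E
```

```text
13.1 [ 0.55026545 -0.19038653  0.29839723]
w7 1900 ((0.5376002788543701, -0.11563132703304291), (0.05206732451915741, 0.051731765270233154), 10.837606430053711) 0.10355831640927306 rack 0.04506083333341709 -0.0007113608968089447
t7 228 ((0.5365298390388489, -0.11646734923124313), (0.052865635603666306, 0.05289647355675697), 11.494171142578125) 0.10572467714962183 rack 0.044444420763508734 0.0004989324801024836
320 111
```

View pics/w7c.png

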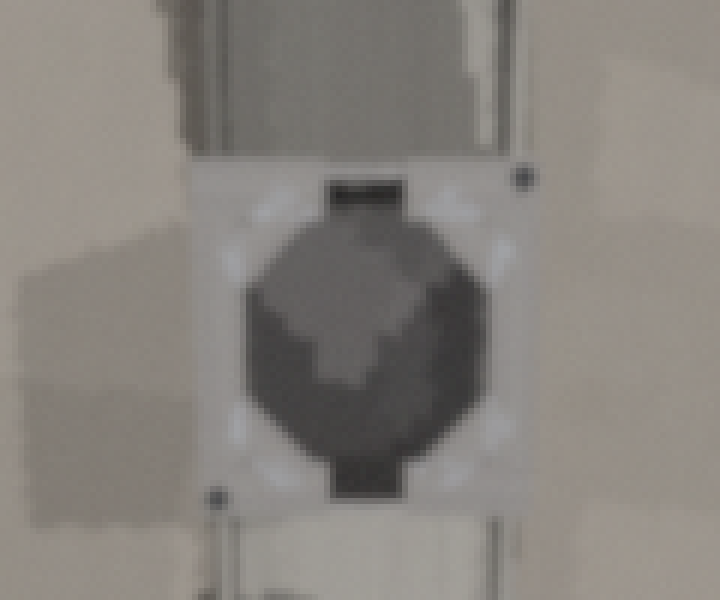

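View pics/w7.png

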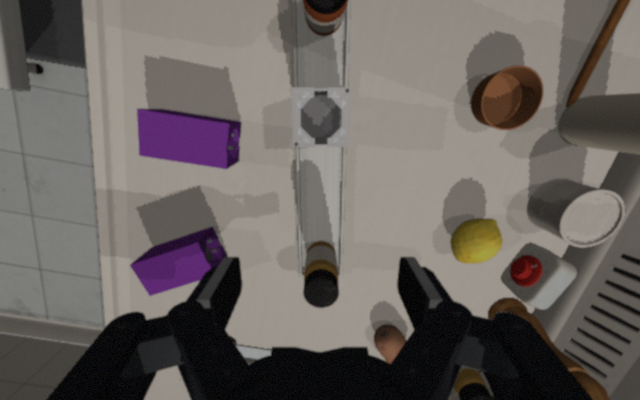

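The picture shows the jar upright in the lane, mouth centre near (320,116), notches along the lane, and dots at the two expected corners. I use the pictures of the gripped jar to estimate the wrist-camera bias along the jaws, then go and look at the lid from the same camera offset.

```bash
python3 - <<'E'
from h import *
p,d,c=load('w3'); tcp,q=pose(rp(.034,0,.047),13); tcp=tcp+np.array([4.8e-4,0,6.7e-4])
v,u=np.mgrid[0:400,0:640]; P=unproj(c,u,v,d)
T=(P-tcp)@lean(13)[0].as_matrix()
m=(d>0)&(abs(P[...,2]-.057)<.006)&(abs(T[...,1])<.035)&(T[...,0]<.06)&(v<345)&(abs((P-RC)@N)<.04)
n,l,st,_=cv2.connectedComponentsWithStats(m.astype(np.uint8)); m=l==1+np.argmax(st[1:,4])
y=T[...,1][m]; print(m.sum(),y.min(),y.max(),np.percentile(y,[1,99]),P[m][:,2].mean())
for r in (270,290,310,330):
    k=m[r]; yy=T[r,:,1][k]; 
    if len(yy): print(r,yy.min(),yy.max(),(yy.min()+yy.max())/2)
# lid look
L=np.array([.5597,.2447,0])
p7=np.array([0.55026545,-0.19038653,0.29839723]); J=np.array([.5373,-.116,.105])
rel=p7-J
# lid pose from top images, bar angle
print('rel',rel, rel@U,rel@N)
# tool x choice: bar angle ~25-33 deg+90
for rot in (0,20,28,-60):
    th=TH+np.deg2rad(rot)
    Rr=R.from_euler('z',np.deg2rad(rot)); q=(Rr*lean(0)[0]).as_quat(scalar_first=True)
    print(rot,kin.inverse_kinematics(L+Rr.apply(rel)+[0,0,.044],q))
E
```

```text
10094 -0.03499340135831736 0.0348626878032468 [-0.02931522  0.03059017] 0.055528660389896775
270 -0.03085894418807921 0.03291928963795733 0.0010301727249390595
290 -0.028158224555208552 0.02891867791609482 0.00038022668044313326
310 -0.02464984702336684 0.02691412548971344 0.0011321392331733009
330 -0.025203082167441694 0.02600443867966794 0.00040067825611312356
rel [ 0.01296545 -0.07438653  0.19339723] -0.07549376441944998 0.001466380893215651
0 [-0.06169062  0.45674008 -0.43377276  1.7870997   0.23027048  0.94779458
 -0.39962452]
20 [-0.03470477  0.50568764 -0.48299691  1.72074368  0.27383496  0.98258783
 -0.07840662]
28 [-0.02784563  0.52532362 -0.50397337  1.6946155   0.29246542  0.99723031
  0.04570663]
-60 [-0.22725845  0.35148574 -0.3191877   1.92995314  0.14046899  0.88144016
 -1.47302842]
```

```bash
python3 - <<'E'
from h import *
L=np.array([.560,.2447,0]); rel=np.array([ 0.01296545,-0.07438653,0.238]); Rr=R.from_euler('z',np.deg2rad(14))
env.reach(L+Rr.apply(rel),(Rr*lean(0)[0]).as_quat(scalar_first=True)); env.dwell(.15)
s=env.get_state(); print(s['time'],s['tcp_pos'],s['qpos'].round(2)); tcp=s['tcp_pos']
p,d,c=snap('wrist','w8')
v,u=np.mgrid[0:400,0:640]; P=unproj(c,u,v,d)
for lo,hi,nm in ((.036,.06,'bar'),(.010,.025,'disc')):
    m=(d>0)&(P[...,2]>lo)&(P[...,2]<hi)&(np.hypot(P[...,0]-L[0],P[...,1]-L[1])<.045)
    Q=P[m]; print(nm,m.sum(),cv2.minAreaRect(Q[:,:2].astype(np.float32)),cv2.minEnclosingCircle(Q[:,:2].astype(np.float32)),np.median(Q[:,2]))
u,v=proj(c,[L+[0,0,.02]])[0].astype(int); print(u,v)
cv2.imwrite('pics/w8c.png',cv2.resize(p[v-50:v+50,u-60:u+60],None,fx=6,fy=6,interpolation=3))
E
```

```text
14.7417 [0.59123956 0.17371756 0.23819783] [-0.04  0.49 -0.47  1.74  0.26  0.97 -0.17]
bar 683 ((0.5611505508422852, 0.24685253202915192), (0.011959624476730824, 0.04534054547548294), 27.027795791625977) ((0.5610430240631104, 0.24668501317501068), 0.02304813265800476) 0.0428820077320859
disc 1335 ((0.5612807273864746, 0.24665725231170654), (0.04908540099859238, 0.04676087945699692), 28.262977600097656) ((0.5610889196395874, 0.24700705707073212), 0.024953868240118027) 0.016060755191470905
319 113
```

View pics/w8c.png

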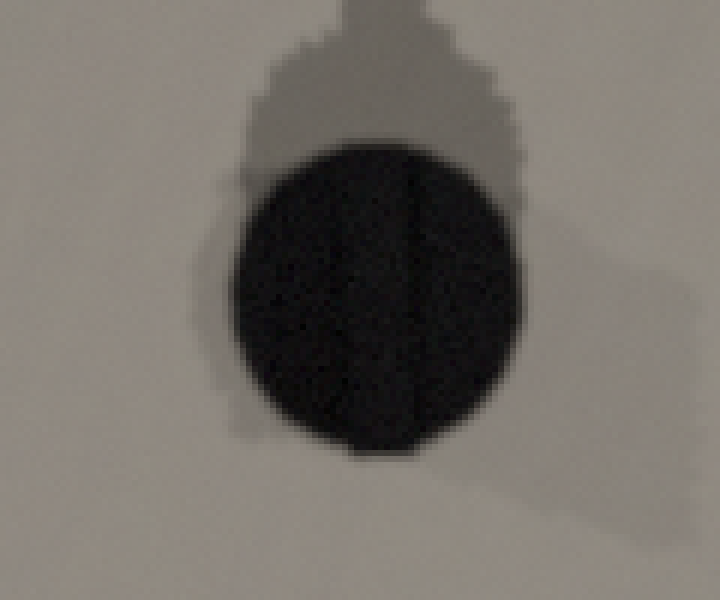

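The crop shows the black disc centred near (319,113), with the bar running almost straight up and down, i.e. along 117°. I grip the lid.

```bash
python3 - <<'E'
from h import *
Rr=R.from_euler('z',np.deg2rad(16)); q=(Rr*lean(0)[0]).as_quat(scalar_first=True); RM=(Rr*lean(0)[0]).as_matrix()
G=np.array([.5611,.2468,0])-.0006*RM[:,1]
env.grip(.05)
env.reach(G+[0,0,.16],q)
print(env.movel(G+[0,0,.094],velocity=.1,stop_force=12)); s=env.get_state(); print(s['tcp_pos']-G,s['force'].round(1))
env.grip(.0,f_grip=50); s=env.get_state(); print(s['opening'],s['force'].round(1),s['tcp_pos']-G,s['time'])
snap('wrist','w9')
env.movel(G+[0,0,.26],velocity=.15)
env.dwell(.1); s=env.get_state();print(s['opening'],s['force'].round(2),s['time'],s['qpos'].round(2)); snap('wrist','w10')
print(kin.inverse_kinematics([.5370,-.1157,.25],lean(0)[0].as_quat(scalar_first=True)))
E
```

```text
False
[0.00037603 0.00019723 0.094411  ] [-0.6  0.2 -0.8]
0.011017455896426552 [-0.6 -0.1  4.5] [0.00027591 0.00014676 0.09460016] 16.9833
0.011052393405681763 [ 0.1  -0.06 -0.54] 18.3917 [-0.14  0.47 -0.5   1.73  0.26  1.01 -0.26]
[ 0.41133092  0.3596866  -0.38534645  1.89135142  0.16685376  0.92167788
  0.13900254]
```

View pics/w10.png

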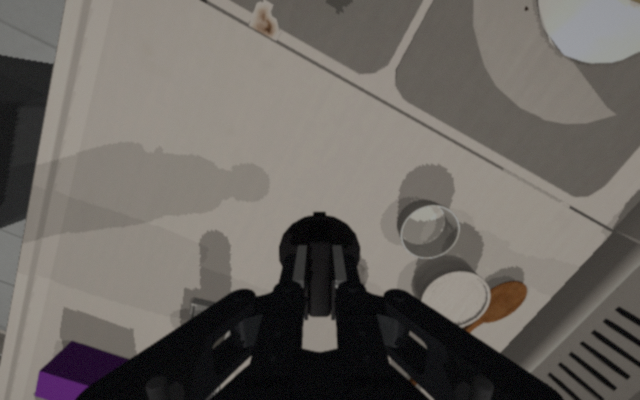

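```bash
python3 - <<'E'
from h import *
p,d,c=load('w10'); s=env.get_state(); RM=R.from_quat(s['orientation'],scalar_first=True).as_matrix()
v,u=np.mgrid[0:400,0:640]; T=(unproj(c,u,v,d)-s['tcp_pos'])@RM
m=(d>0)&(T[...,2]>.065)&(T[...,2]<.09)&(abs(T[...,1])<.03)&(T[...,0]<.04)&(T[...,0]>-.01)&(v<275)
Q=T[m]; print(m.sum(),np.median(Q[:,2]),Q[:,1].min(),Q[:,1].max(),Q[:,0].max())
for k in (-.015,.015):
    mm=m&(abs(T[...,1]-k)<.004); print(k,np.median(T[mm][:,2]))
A=np.c_[Q[:,:2],np.ones(len(Q))]; print(np.linalg.lstsq(A,Q[:,2],rcond=None)[0])
q=lean(0)[0].as_quat(scalar_first=True)
env.reach([.5370,-.1157,.27],q); env.movel([.5370,-.1157,.215],velocity=.1)
s=env.get_state(); print(s['tcp_pos'],s['force'].round(1),s['time']); snap('wrist','w11'); snap('scene','s11')
p,d,c=load('s11'); cv2.imwrite('pics/s11c.png',cv2.resize(p[130:280,250:420],None,fx=4,fy=4,interpolation=3))
E
```

```text
2074 0.07867577175830726 -0.02389442146121194 0.025369014788120675 0.024800023316592968
-0.015 0.07867492573157611
0.015 0.07868270940311196
[-0.04377072  0.00058072  0.07793777]
[ 0.53740271 -0.11543416  0.21530504] [-0.1  0.3 -0.8] 20.5
```

View pics/w11.png

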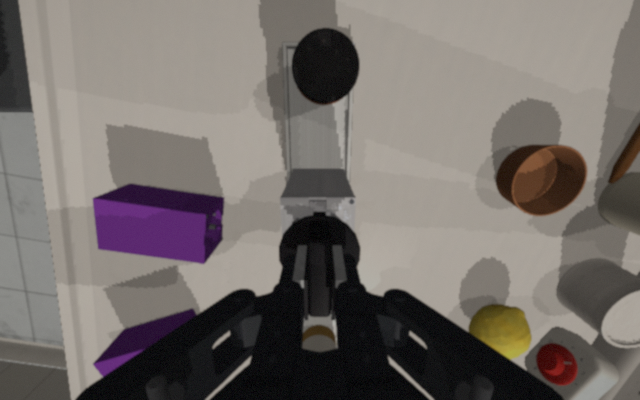

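View pics/s11c.png

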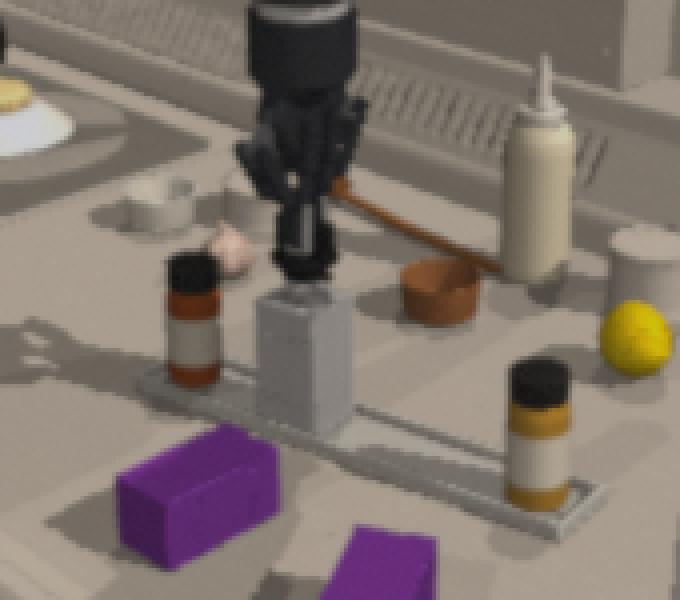

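```bash
python3 - <<'E'
from h import *
r=env.movel([.5368,-.1159,.180],velocity=.03,stop_force=8)
s=env.get_state(); print(r,s['tcp_pos'],s['force'].round(1),s['torque'].round(2),s['time'],s['opening'])
E
```

```text
True [ 0.5370145  -0.11582906  0.18704551] [0.6 0.7 7. ] [-0.01  0.05  0.06] 21.475 0.010940089685697728
```

The lid stopped at TCP z = 0.1870, which is the predicted seated height. I check in a picture before turning.

```bash
python3 - <<'E'
from h import *
env.dwell(.3); snap('wrist','w12'); snap('scene','s12')
s=env.get_state(); print(s['tcp_pos'],s['force'].round(1),s['qpos'].round(3),s['time'])
p,d,c=load('s12'); a=cv2.resize(p[180:250,290:360],None,fx=6,fy=6,interpolation=3)
p,d,c=load('w12'); b=cv2.resize(p[140:280,250:390],None,fx=2.7,fy=2.7,interpolation=3)
o=np.zeros((420,800,3),np.uint8);o[:a.shape[0],:a.shape[1]]=a;o[:b.shape[0],422:422+b.shape[1]]=b[:, :378];cv2.imwrite('pics/c12.png',o)
E
```

```text
[ 0.53698549 -0.11581802  0.18705234] [0.2 1.  4.5] [ 0.39   0.442 -0.365  1.941  0.215  0.796  0.098] 21.875
```

View pics/c12.png

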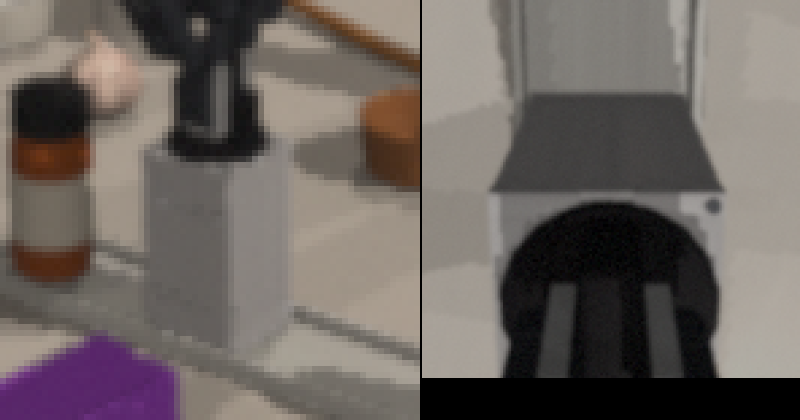

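The lid's disc lies flat on the jar's top, and the dot is visible at the right-hand mouth corner. I turn it clockwise.

```bash
python3 - <<'E'
from h import *
q0=env.get_state()['qpos'].copy()
R0=R.from_quat(env.get_state()['orientation'],scalar_first=True)
for k in (.1,.3,.5,.7,.88):
    q=q0.copy(); q[6]-=k; env.goto_joints(q); s=env.get_state()
    rv=(R.from_quat(s['orientation'],scalar_first=True)*R0.inv()).as_rotvec()
    print(k,rv.round(3),s['tcp_pos'].round(4),s['force'].round(1),s['torque'].round(3),s['time'])
    if rv[2]>0: break
env.dwell(.3); s=env.get_state(); print(s['force'].round(1),s['torque'].round(3),s['opening'],(R.from_quat(s['orientation'],scalar_first=True)*R0.inv()).as_rotvec())
snap('wrist','w13'); snap('scene','s13'); snap('top','t13')
p,d,c=load('s13'); a=cv2.resize(p[180:250,290:360],None,fx=6,fy=6,interpolation=3)
p,d,c=load('w13'); b=cv2.resize(p[140:280,250:390],None,fx=2.7,fy=2.7,interpolation=3)
o=np.zeros((420,800,3),np.uint8);o[:a.shape[0],:a.shape[1]]=a;o[:b.shape[0],422:422+b.shape[1]]=b[:, :378];cv2.imwrite('pics/c13.png',o)
E
```

```text
0.1 [-0.    -0.    -0.097] [ 0.5372 -0.1158  0.1871] [-0.4  1.3  1.8] [-0.052 -0.09   0.005] 22.125
0.3 [ 0.    -0.    -0.294] [ 0.5371 -0.1158  0.1871] [0.  0.4 3.9] [ 0.016 -0.     0.024] 22.4333
0.5 [-0.     0.    -0.493] [ 0.537  -0.1158  0.1871] [-0.5  0.3  3. ] [0.02  0.037 0.02 ] 22.7417
0.7 [-0.     0.    -0.693] [ 0.537  -0.1159  0.1871] [-0.3  0.6  4.1] [ 0.033  0.06  -0.02 ] 23.05
0.88 [-0.     0.    -0.872] [ 0.537  -0.1159  0.1871] [-0.2 -0.2  3.7] [ 0.042  0.094 -0.054] 23.3417
[0.6 0.3 3.9] [0.074 0.074 0.119] 0.011335186776845082 [-5.76934868e-05 -2.56674552e-07 -8.77810741e-01]
```

View pics/c13.png

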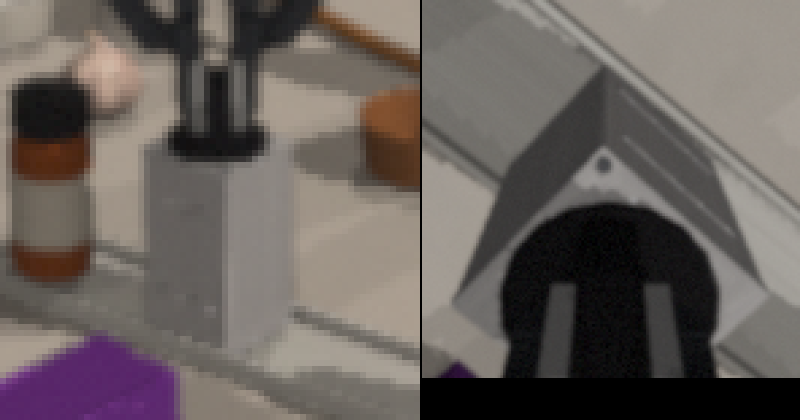

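View pics/w13.png

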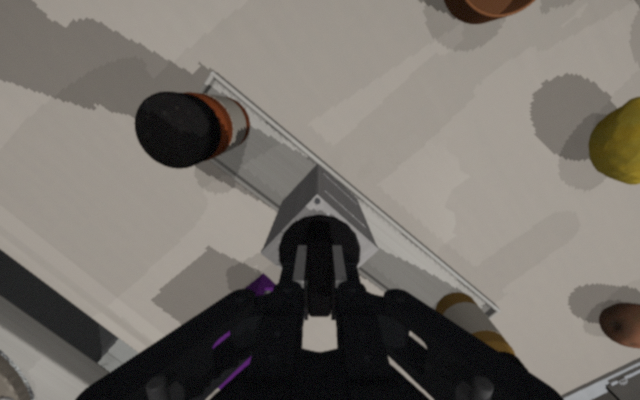

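```bash
python3 - <<'E'
from h import *
p,d,c=load('w13'); s=env.get_state(); RM=R.from_quat(s['orientation'],scalar_first=True).as_matrix()
# dot: darkest blob around (317,201)
g=p[196:206,312:324].astype(float).sum(2); w=np.clip(np.percentile(g,60)-g,0,None); w[w<w.max()*.4]=0
v,u=np.mgrid[196:206,312:324]; u0,v0=(u*w).sum()/w.sum(),(v*w).sum()/w.sum(); print(u0,v0)
X=(ray(c,u0,v0,.105)-s['tcp_pos'])@RM; print(X.round(4))
# jar top points
v,u=np.mgrid[0:400,0:640]; P=unproj(c,u,v,d); T=(P-s['tcp_pos'])@RM
m=(d>0)&(abs(P[...,2]-.103)<.005)&(np.hypot(T[...,0],T[...,1])<.045)&(T[...,0]>0)
Q=T[m]; 
# side edges: y extreme as a function of x (corner apex)
for x in np.arange(.012,.036,.004):
    k=abs(Q[:,0]-x)<.0015
    if k.any(): print(x.round(3),Q[k][:,1].min().round(4),Q[k][:,1].max().round(4))
E
```

```text
317.23436293436293 199.33416988416988
[ 0.0344 -0.0002  0.0821]
0.012 -0.0252 0.0289
0.016 -0.0216 0.0245
0.02 -0.0176 0.0202
0.024 -0.0142 0.0157
0.028 -0.0105 0.0115
0.032 -0.007 0.0072
```

```bash
python3 - <<'E'
from h import *
for f in ('top0','t13'):
    p,d,c=load(f); v,u=np.mgrid[0:400,0:640]; P=unproj(c,u,v,d)
    for nm,cx,cy,lo,hi in (('a',.521,-.01,.09,.11),('b',.572,-.304,.09,.11)):
        m=(d>0)&(P[...,2]>lo)&(P[...,2]<hi)&(np.hypot(P[...,0]-cx,P[...,1]-cy)<.045)
        print(f,nm,m.sum(),P[m].mean(0).round(4) if m.any() else None)
s=env.get_state(); print(s['force'].round(1),abs(s['joint_velocities']).max(),s['time'])
job.job_done()
E
```

```text
top0 a 196 [ 0.5195 -0.0103  0.1034]
top0 b 189 [ 0.5711 -0.3031  0.1041]
t13 a 197 [ 0.5195 -0.0111  0.1038]
t13 b 193 [ 0.5714 -0.3029  0.1037]
[-0.9 -1.1  3.6] 0.005076816208857442 23.7917
the job is handed in; nothing more can be done
```

View pics/t13.png

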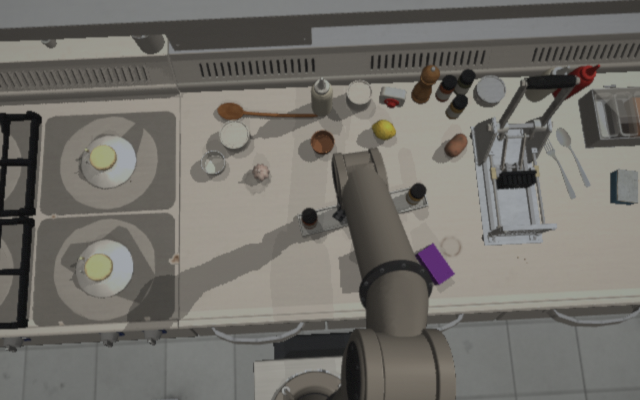

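The jar stands upright in the rack and is let go. Its lid is seated and turned clockwise to about half-turn, and I handed in at 23.8 s while still gripping it. The hand-in gives no verdict.

- **Jar:** I gripped it near its mouth, tilted it up in the air to about 75°, set its foot edge on the rack floor and opened the fingers. It righted itself. From above it measured upright, about 45 mm from the rack centre along the lane and within 1 mm of the lane's middle.
- **Lid:** it went in through the notches and stopped at TCP z = 0.1870 m, against 0.1871 m expected for a seated lid. The tool then turned about 0.88 rad clockwise.
- **Angle at the end:** the bar points at the dotted corner. I put the turn relative to the jar at about 0.83 rad, because the jar twisted about 3° in the rack. With the lug play, the catch ring should be at 0.73 to 0.83 rad; I worked this out from the picture and could not measure it directly.
- **Other things:** both spice jars moved less than 1 mm. The garlic, the white and brown ramekins and the third, steel-looking dish look unmoved in the last top view; I did not measure them.
- **Disagreements:** the wrist and top cameras differed by 1 to 2 mm, so I used the wrist camera for both lid and jar. The held lid's disc measured about 0.04 rad of tilt before insertion. That may be camera error, and the seated lid looked flat.

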